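Open the medicine box with its key and hold the lock turned

ROBOT

A 6-joint arm with a two-finger parallel gripper is mounted at the origin on the work surface. World frame = base frame: x ahead of the robot, y to its left, z up, the work surface at z = 0. Lengths are in mm, angles in rad, forces in N, time in s.
With the tool pointing down it reaches from about 275 to 1000 mm from the base axis. Payload 8.4 kg.
Tool frame: the origin (TCP) lies on the centre line of the jaws, within the pads' length; the fingertips stand 25 mm ahead of it and the grasp point (between the pads) lies 6 mm ahead of it; z points along the fingers, y is the line along which they close (so a half turn about z gives the same grasp; the last joint's range is limited). The gripper opens to 85 mm and grips with 20 to 120 N. Pads are 22 mm wide; open, the fingers measure 114 mm over their backs; the gripper's body (76 mm by 85 mm) begins 54 mm behind the grasp point. The pads swing forward as they close: fully open they stand 13 mm farther back than shut.
Start: joints at [1.253, 0.353, 1.633, -0, 1.155, -0.002], TCP at [194.109, 594.096, 256.281] pointing down, gripper open.
Joint ranges: [-2.63, 2.63], [-0.92, 2.1], [0.06, 2.66], [-1.3, 4.44], [0, 2.69], [-3.02, 3.02]. Speed limits (rad/s): [2.22, 2.22, 2.79, 3.14, 3.14, 3.14].

INTERFACE

Orientations are given as [roll, pitch, yaw] about the fixed x, y, z axes, in that order (R = Rz(yaw) Ry(pitch) Rx(roll)).
In Python, from rig import r gives the robot as it stands.
- The arm moves only by the shell command python3 -m jog 'ROWS' [FORCE]. ROWS is JSON, a list of rows, each a list of 3 entries, a list of its own where there are three numbers: the turn, a rotation vector about the tool's x, y, z in rad, then the shift along the tool's x, y, z in m, then the opening, from -1 (shut) to 1 (fully open). In form: [[[rx, ry, rz], [x, y, z], gripper], ...]. A call has 1 to 12 rows; each row shifts and turns the commanded pose from where the row before left it, along the tool's axes as they then stand; what a row does not reach is not made up. A row lasts 1/10 s, in which the tool goes at most 50 mm and 8.59 degrees, less where a joint would pass 70% of its speed; a pose out of reach is approached as far as the arm can. A call with a gripper value outside its range is refused whole. The fingers move at their own pace and stop on an object; FORCE is the grip in N (left out, the last holds). Time passes only in rows, so rows that do not move let the fingers close. It gives the time, the measured TCP pose, the force, the opening and the grip force at its end, in the units of the state.
- r.sense(): the state, without advancing time (a new reading comes with each control period).
- r.grab_frame(name): name is "scene" or "top" or "wrist"; returns the picture (420x560x3 uint8, red, green, blue); there is no depth.
- r.camera_params(name): a dict with "fx", "fy", "cx", "cy" (pixels), "rvec" (rotation vector, rad) and "tvec" (3), from world to camera coordinates, as OpenCV has them; the wrist camera has in their place "hand_eye" (4x4, takes a point from camera to tool coordinates, whose origin is the TCP and whose axes are the flange's). Camera axes: x right, y down, z forward; pixel columns grow to the right and rows downward; lengths in mm; the calibration is good to about 2 mm. A picture is of the moment at which its call begins: read the wrist's pose just before it. camera_params takes no time and is no camera call.
- r.sign_off(): hands the job in; it is judged then, once.
The state is a dict: "clock": time; "qpos": joint angles; "qvel": joint speeds; "joint_efforts": joint torques, N m; "eef_pos": TCP position; "tcp_rot": TCP orientation; "contact_force": force on the tool from outside, world axes, zero at the start; "wrist_torque": the same for the moment, N m; "opening": opening from 0.0 (shut) to 1.0 (fully open); "grasp_force": force on a finger pad.
Only numpy, scipy, OpenCV 4.12 (cv2) and the standard library are available. Lean on these libraries where they do the work, as an engineer would, in place of code of your own. Each camera call takes 0.05 s, during which the arm holds its last target. There are 200 camera calls.

TASK

Wake the white medicine box by pushing its yellow plunger all the way down until it bottoms out and then letting it spring up; after that take the red key out of the wooden stand, push it down into the brass keyhole past the sticky pins until it is fully home, and turn it a full quarter turn clockwise (seen from above) to the stop. The lock springs back, so finish while still gripping the key, fully in and held against the stop. Leave the blue key and everything else on the worktop where it is.

Things in the scene. Friction and masses are not known exactly. Their poses are not given: they have to be found in the camera images.
- safe: White steel medicine box, fixed, 200 (x) x 280 (y) x 90 high, green cross on top. Origin: centre of its underside; z up. On its top at x -35: the brass lock plate at y -70 and the yellow plunger at y +70.
- keyhole (a point): Centre of the keyhole's mouth, in the top face of the brass lock plate (50 x 50, 8 thick, on the box's top: 98 above the box's underside). The keyhole is a vertical slot straight down through the plate, 18 long along the box's x, 7 wide along its y; the plate never turns. Only with its tip 20 or more below the mouth (fully home: 22.5) is the key's bit clear of the plate and free to turn.
- plug_floor (a point): Centre of the floor of the lock's rotor, 22.5 below the keyhole's mouth. The rotor lies under the plate, its slot is 17.5 x 6.2. In it two sprung sticky pins press on the key's flat faces: pushing the tip past them, 13 to 17 below the mouth, takes roughly 5 to 10 N downward; small sideways wiggles help.
- plug (a joint): Angle of the lock's rotor: 0 at rest (slot along the box's x), grows clockwise seen from above, stop at 1.571 (a quarter turn). A spring returns it to 0 (about 0.08 N m at the stop); the key has about 0.1 rad of play in it, so turn the key slightly further than the rotor.
- plunger (a joint): How far the yellow plunger is pressed (m): 0 up, 0.012 fully down. Its spring needs about 9 N at the bottom and pushes it up again.
- plunger_top (a point): Centre of the top face of the yellow plunger (34 diameter, in a dark round housing on the box's top); when up it stands 112 above the box's underside. Pressed straight down.
- stand: Wooden key stand, fixed, 140 (x) x 45 (y) x 42 high, with two upright key slots at x -35 and +35. Origin: centre of its underside.
- red_key: The key to use, loose, about 45 g, upright in either slot of the stand. Origin: centre of the bit's lower end (tip); z up. Flat steel bit 16 (x) x 5 (y), z 0 to 12, rounded lower edge; round shank 5 diameter to z 34; red head 28 (x) x 10 (y), z 34 to 74, its underside resting on the stand's top. Grip the head across its y, at about z 58. A half turn about z changes nothing.
- red_key_tip (a point): Centre of the lower end of the red key's bit (same point as the origin of red_key).
- blue_key: Another key of the same shape with a blue head, in the other slot of the stand; leave it. Origin as for the red key.
- milk_jar: Jar, 66 diameter, 85 high, red lid; origin: centre of its underside. Leave it.
- feeding_bottle: White feeding bottle, 48 diameter, 130 high, orange cap; origin: centre of its underside. Leave it.
- dose_cup: Small white dosing cup, 40 diameter, 35 high; origin: centre of its underside. Leave it.
- water_bowl: Blue ceramic bowl, 110 diameter, 45 high; origin: centre of its underside. Leave it.
- syringe: Capped plastic feeding syringe lying along its x, 130 long, 30 wide at its flange, 18 high; origin under its barrel. Leave it.
- ointment_jar: Small jar with white lid, 50 diameter, 50 high; origin: centre of its underside. Leave it.
Things that resemble listed ones, but are neither listed nor needed, are in the scene too. Of the things shaped like the red_key, the red one is meant.

How it is judged (in metres and radians):
On the way, in this order (a step that is already met when the one before it is completed fails the run):
1. the yellow plunger is pushed fully down (value of joint plunger above 0.0105 m), for 0.1 s.
2. the plunger is let up again, and the red key is fully home in the lock, not yet turned (z of red_key_tip in the frame of safe below 0.079 m and horizontal distance between red_key_tip and keyhole below 0.004 m and value of joint plug below 0.35 rad and value of joint plunger below 0.003 m), for 0.1 s.
At the end, for the whole second after the job is handed in: The lock's rotor is turned to at least 1.4 rad of its 1.571 and stays there, the red key is fully home (tip at least 19 mm below the keyhole's mouth, within 4 mm of its axis) and gripped by the fingers with more than 2 N, and the plunger is up (z of red_key_tip in the frame of safe below 0.079 m and horizontal distance between red_key_tip and keyhole below 0.004 m and value of joint plug above 1.4 rad and value of joint plunger below 0.003 m and contact force between the fingers and red_key above 2 N); the arm keeps its last pose, push and grip.
It fails at once if the blue key is displaced by more than 15 mm (distance of blue_key from where it was at the start of the episode above 0.015 m).
It fails at once if any of the jars, the bottle, the cup, the bowl or the syringe is displaced by more than 25 mm (distance of any of milk_jar, feeding_bottle, dose_cup, water_bowl, syringe, ointment_jar from where it was at the start of the episode above 0.025 m).
It also fails if it takes over 70 s, if anything falls off the work surface, if the arm or the gripper's body presses on something with over 40 N, if the wrist force passes 120 N, or if a joint passes its speed limit or range.

## Working session

There is one attempt and no reset: what is moved stays moved. The work goes in short steps, Python scripts to look and compute and a shell command to move; the robot and the scene stay as the last step left them, time stands still between calls to the robot, and variables do not carry over. Pictures are saved under pics/ and viewed, at most 10 in all, crops included, and the job is handed in when it is done.

```bash
ls; mkdir -p pics; python3 - <<'E'
from rig import r
import cv2,numpy as np
s=r.sense();print(s)
for n in("scene","top"):
    cv2.imwrite(f"pics/{n}0.png",r.grab_frame(n)[:,:,::-1]);print(n,r.camera_params(n))
print(r.camera_params("wrist"))
E
```

```text
pics
{'clock': 0.0, 'qpos': array([ 1.25260827e+00,  3.53660681e-01,  1.63415234e+00,  1.50862884e-05,
        1.15520311e+00, -2.38731201e-03]), 'qvel': array([-4.11670411e-04, -1.78082258e-03,  9.66845840e-04,  4.36911880e-06,
        3.04710985e-04, -1.83966176e-04]), 'joint_efforts': array([ 5.13251189e-05, -6.05247402e+01, -3.42052460e+01,  7.85824227e-05,
        9.58730292e-03,  4.33060836e-05]), 'eef_pos': array([193.95754902, 593.66576389, 255.54604479]), 'tcp_rot': array([-3.14016921e+00, -1.71916518e-05,  2.82578580e+00]), 'contact_force': array([-0.19070242, -0.01446369,  0.45074095]), 'wrist_torque': array([ 0.02430936, -0.02841506, -0.00564004]), 'grasp_force': 0.0, 'opening': 1.00181801826388}
scene {'fx': 521.1918229034499, 'fy': 521.1918229034499, 'cx': 280.0212522715784, 'cy': 209.80731351438774, 'rvec': array([ 0.63194666,  2.56220619, -1.22963861]), 'tvec': array([ 541.16366763,  -32.56124402, 1342.59811234])}
top {'fx': 462.06070623677783, 'fy': 462.06070623677783, 'cx': 280.77163663892475, 'cy': 210.01928588167905, 'rvec': array([ 2.17121012, -2.115402  ,  0.17217211]), 'tvec': array([-100.27042708,  565.25393371, 1082.51308835])}
{'fx': 332.6155961332485, 'fy': 332.6155961332485, 'cx': 273.3597529286919, 'cy': 211.5463695384528, 'hand_eye': array([[ 8.58171593e-04, -9.51110275e-01, -3.08850300e-01,
         7.85095210e+01],
       [ 9.99999621e-01,  8.60608851e-04,  1.28338378e-04,
         3.67076203e-01],
       [ 1.43735353e-04, -3.08850294e-01,  9.51110654e-01,
        -1.17482135e+02],
       [ 0.00000000e+00,  0.00000000e+00,  0.00000000e+00,
         1.00000000e+00]])}
```

View pics/scene0.png

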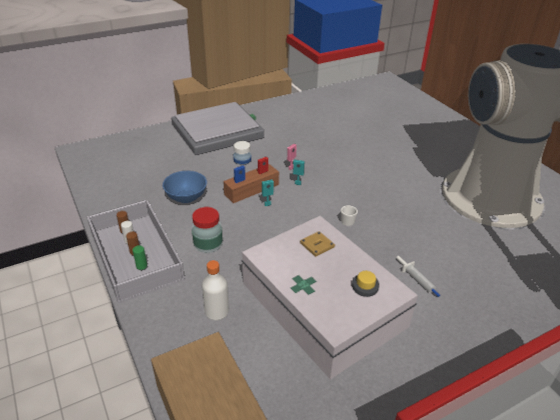

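View pics/top0.png

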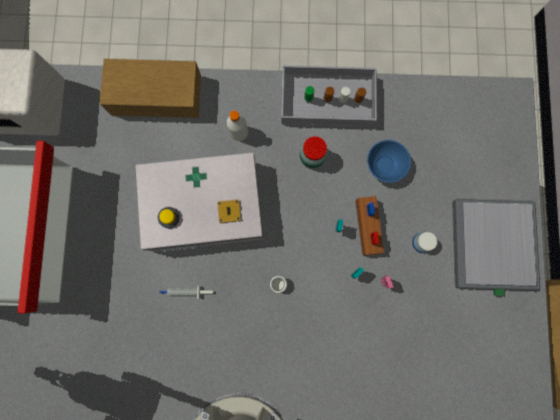

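The scene view shows the box, with the plunger at (367,281) and the plate at (318,243). The stand is at (252,182), with the red key at (263,165) and the blue key at (239,174). In the top view the plunger is at (167,217), the plate at (229,211), the red head at (376,239) and the blue head at (372,210).

Could be mistaken for the red key in the top view: pink figure (388,282), milk-jar lid (315,149), teal keys (340,226) and (357,272), and the blue key (372,210). My choice is the red head in the stand at (376,239).

```bash
cat > h.py <<'E'
from rig import r
import cv2,numpy as np
from scipy.spatial.transform import Rotation as Ro
def cam(n,s=None):
    p=r.camera_params(n);K=np.array([[p['fx'],0,p['cx']],[0,p['fy'],p['cy']],[0,0,1]])
    if 'rvec' in p: R=cv2.Rodrigues(p['rvec'])[0];t=p['tvec']
    else:
        T=np.eye(4);T[:3,:3]=Ro.from_euler('xyz',s['tcp_rot']).as_matrix();T[:3,3]=s['eef_pos']
        T=np.linalg.inv(T@p['hand_eye']);R=T[:3,:3];t=T[:3,3]
    return K,R,t
def proj(C,X): K,R,t=C;x=(np.atleast_2d(X)@R.T+t)@K.T;return x[:,:2]/x[:,2:]
def ray(C,uv,z):
    K,R,t=C;uv=np.atleast_2d(uv).astype(float);d=np.c_[uv,np.ones(len(uv))]@np.linalg.inv(K).T@R;c=-R.T@t
    return c+d*((z-c[2])/d[:,2])[:,None]
E
python3 - <<'E'
from h import *
C=cam("top");S=cam("scene")
print(proj(C,[[0,0,0],[194,594,256],[500,0,0]]),proj(S,[[0,0,0],[194,594,256]]))
im=cv2.imread("pics/top0.png")
for n,uv,z in[("plunger",(167.5,217),112),("plate",(229.5,211),98),("red",(376,239),82),("blue",(372,210),82)]: print(n,ray(C,uv,z))
for n,uv,z in[("plunger",(367,279),112),("plate",(318,243),98),("red",(263,159),82),("blue",(239,168),82)]: print(n,ray(S,uv,z))
a=cv2.resize(im[140:260,130:270],None,fx=5.5,fy=5,interpolation=2)
a=cv2.resize(im[135:255,130:265],None,fx=4,fy=4,interpolation=2);b=cv2.resize(im[190:260,340:400],None,fx=4,fy=4,interpolation=2)
o=np.zeros((480,790,3),np.uint8);o[:,:540]=a;o[:280,545:785]=b;cv2.imwrite("pics/c1.png",o)
E
```

```text
[[237.97213162 451.29270292]
 [-89.57916003 381.71789827]
 [245.88618808 238.46754827]] [[490.09906769 197.16715413]
 [766.74379359 321.77968294]]
plunger [[534.10851299 172.50727953 112.        ]]
plate [[553.81032079  33.41183022  98.        ]]
red [[ 499.19039657 -309.54498833   82.        ]]
blue [[ 567.54835966 -300.53095107   82.        ]]
plunger [[531.24320728 175.38040317 112.        ]]
plate [[550.8485055   38.33873144  98.        ]]
red [[ 499.17229087 -308.54008854   82.        ]]
blue [[ 570.06487884 -298.67526846   82.        ]]
```

View pics/c1.png

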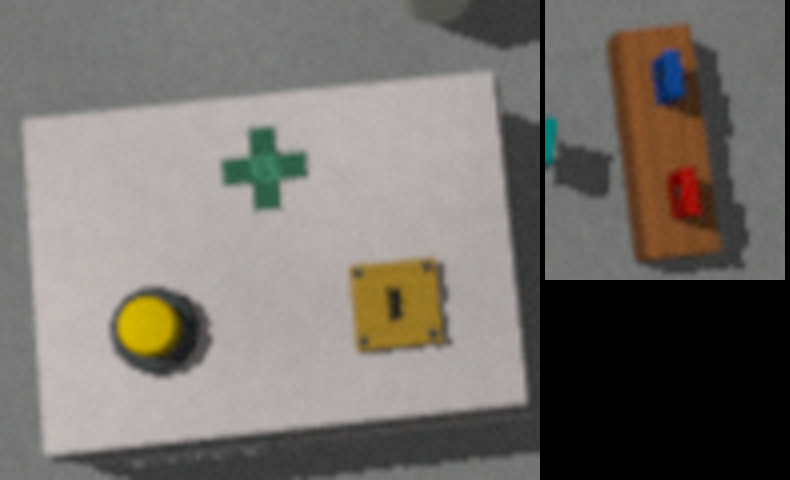

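The close crop shows the upright red head (685,193) in the stand's near slot and the blue head (670,77) in the other slot. The slot is at (396,303) and the plunger at (150,327). Next I move above the plunger with the yaw lined up to the box (about 0.14 + π), to take an accurate wrist view.

```bash
python3 - <<'E'
from h import *
C=cam("top")
c=np.array([[24,118],[493,72],[526,405],[45,455]])/4+[130,135]
X=ray(C,c,90)[:,:2];print(X,X.mean(0));d=lambda a,b:(np.linalg.norm(X[a]-X[b]),np.arctan2(*(X[b]-X[a])[::-1]))
print(d(3,0),d(2,1),d(1,0),d(2,3))
s=np.array([[609,37],[686,27],[720,247],[640,260]])/4+[340-545/4,190]
X=ray(C,s,42)[:,:2];print(X,X.mean(0));print(d(3,0),d(2,1))
E
python3 -m jog '[[[0,0,0],[-0.0205,-0.032,0],-1],[[0,0,0],[-0.0205,-0.032,0],-1],[[0,0,0],[-0.0205,-0.032,0],-1],[[0,0,0],[-0.0205,-0.032,0],-1],[[0,0,0],[-0.0205,-0.032,0],-1],[[0,0,0],[-0.0205,-0.032,0],-1],[[0,0,0],[-0.0205,-0.032,0],-1],[[0,0,0],[-0.0205,-0.032,0],-1]]' 60
python3 -m jog '[[[0,0,0],[-0.036,-0.0048,0],-1],[[0,0,0],[-0.036,-0.0048,0],-1],[[0,0,0],[-0.036,-0.0048,0],-1],[[0,0,0],[-0.036,-0.0048,0],-1],[[0,0,0],[-0.036,-0.0048,0],-1],[[0,0,0],[-0.036,-0.0048,0],-1],[[0,0,0],[-0.036,-0.0048,0],-1],[[0,0,0],[-0.036,-0.0048,0],-1],[[0,0,-0.114],[0,0,0],-1],[[0,0,-0.114],[0,0,0],-1],[[0,0,-0.114],[0,0,0],-1],[[0,0,-0.114],[0,0,0],-1]]'
python3 - <<'E'
from h import *
s=r.sense();print(s['eef_pos'],s['tcp_rot'],s['opening'],s['qpos'])
cv2.imwrite("pics/w1.png",r.grab_frame("wrist")[:,:,::-1])
C=cam("wrist",s);print(proj(C,[[532.7,174,112],[552,36,98]]))
E
```

```text
[[660.47665971 260.22540683]
 [696.23416549 -16.29970288]
 [497.84977906 -42.28569007]
 [461.73992778 233.50270057]] [579.07513301 108.78567861]
(np.float64(200.52528929834213), np.float64(0.13366114926572353)) (np.float64(200.07907513216128), np.float64(0.13024652663670824)) (np.float64(278.8274296420219), np.float64(1.6993928942291423)) (np.float64(278.1423336520351), np.float64(1.7009888935244408))
[[ 599.6805055  -269.48347985]
 [ 607.19488544 -316.84199861]
 [ 472.73749856 -336.55986291]
 [ 463.66409394 -288.22512841]] [ 535.81924586 -302.77761744]
(np.float64(137.30154262079142), np.float64(0.13692738937895518)) (np.float64(135.89548579044612), np.float64(0.14560979703070548))
clock: 0.9
eef_pos: [270.4, 298.2, 256.1]
tcp_rot: [-3.141, -0.0, 2.826]
contact_force: [1.2, -0.7, 0.2]
opening: -0.001
grasp_force: 0.0
clock: 2.1
eef_pos: [532.1, 173.6, 255.8]
tcp_rot: [-3.141, -0.001, -2.997]
contact_force: [0.2, -0.0, 0.9]
opening: 0.003
grasp_force: 0.0
[532.14908699 173.64944761 255.81110123] [-3.14145327e+00 -9.14266269e-04 -2.99699185e+00] 0.00325584209896626 [ 3.12734339e-01  2.53039484e-01  1.77448849e+00  1.73509134e-05
  1.11498938e+00 -1.40267050e+00]
[[273.65274924 204.95684511]
 [111.57995379 199.24668333]]
```

View pics/w1.png

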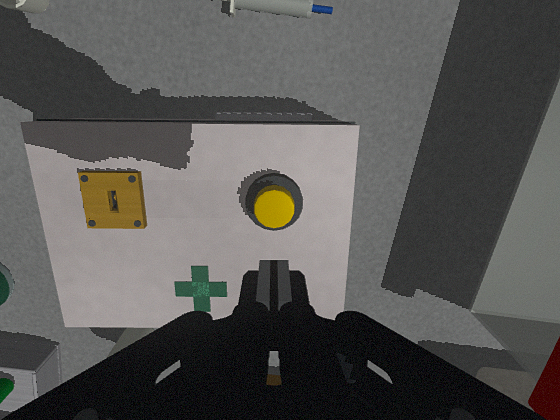

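The wrist view confirms it: plunger at (274,207), predicted (274,205); slot at (114,201). Pressing now, and locating the slot from this picture.

```bash
python3 - <<'E'
from h import *
s=r.sense();C=cam("wrist",s)
print(ray(C,(274,207),112),ray(C,(114,201),98))
e=ray(C,[(30,122),(350,124.5)],90);print(e,np.arctan2(*(e[0]-e[1])[[0,1]])) 
im=cv2.imread("pics/w1.png");m=cv2.inRange(cv2.cvtColor(im,40),(15,120,60),(35,255,255))
n,l,st,ce=cv2.connectedComponentsWithStats(m)
for i in range(1,n):
    if st[i,4]>150: print(st[i],ce[i])
k=cv2.inRange(im[170:230,80:146],(0,0,0),(60,70,70));ys,xs=np.nonzero(k[20:50,22:50]);print(xs.mean()+102,ys.mean()+190,xs.min(),xs.max(),ys.min(),ys.max())
E
python3 -m jog '[[[0,0,0],[0,0,0.028],-1],[[0,0,0],[0,0,0.028],-1],[[0,0,0],[0,0,0.028],-1],[[0,0,0],[0,0,0.028],-1],[[0,0,0],[0,0,0.004],-1],[[0,0,0],[0,0,0.004],-1],[[0,0,0],[0,0,0.003],-1],[[0,0,0],[0,0,0.003],-1]]'
```

```text
[[534.38120911 174.59183989 112.        ]] [[554.18983493  38.21586643  98.        ]]
[[499.1273414  -34.14792123  90.        ]
 [461.12395833 226.84856665  90.        ]] 2.997000028696836
[  78  171   69   58 3185] [112.8144427  199.45934066]
[ 254  185   41   43 1404] [273.72720798 206.19871795]
113.7625 201.0 7 15 1 20
clock: 2.95
eef_pos: [531.9, 173.7, 131.6]
tcp_rot: [-3.141, -0.001, -3.003]
contact_force: [-5.7, -1.5, 8.6]
opening: 0.002
grasp_force: 4.3
```

```bash

python3 -m jog '[[[0,0,0],[0,0,0.003],-1],[[0,0,0],[0,0,0.003],-1],[[0,0,0],[0,0,0.001],-1],[[0,0,0],[0,0,0],-1]]'
```

```text
clock: 3.35
eef_pos: [532.2, 173.9, 130.3]
tcp_rot: [3.142, 0.0, -3.003]
contact_force: [-24.7, -7.6, 69.0]
opening: -0.0
grasp_force: 34.5
```

Force jumped from 9 N to 69 N at z ≈ 130, so the plunger has bottomed out. Releasing it and moving over the stand.

```bash

python3 -m jog '[[[0,0,0],[0,0,-0.015],-1],[[0,0,0],[0,0,-0.03],-1],[[0,0,0],[0,0,-0.04],-1],[[0,0,0],[0,0,-0.035],-1]]'
python3 -m jog '[[[0,0,0],[0.0083,-0.0395,0],0],[[0,0,0],[0.0083,-0.0395,0],0],[[0,0,0],[0.0083,-0.0395,0],0],[[0,0,0],[0.0083,-0.0395,0],0],[[0,0,0],[0.0083,-0.0395,0],0],[[0,0,0],[0.0083,-0.0395,0],0],[[0,0,0],[0.0083,-0.0395,0],0],[[0,0,0],[0.0083,-0.0395,0],0],[[0,0,0],[0.0083,-0.0395,0],0],[[0,0,0],[0.0083,-0.0395,0],0],[[0,0,0],[0.0083,-0.0395,0],0],[[0,0,0],[0.0083,-0.0395,0],0]]'
python3 -m jog '[[[0,0,0],[0,0,0],0],[[0,0,0],[0,0,0],0]]'
python3 - <<'E'
from h import *
s=r.sense();print(s['eef_pos'],s['tcp_rot'],s['opening'],s['qpos'],s['contact_force'])
cv2.imwrite("pics/w2.png",r.grab_frame("wrist")[:,:,::-1])
C=cam("wrist",s);print(proj(C,[[499.2,-309,82],[568.7,-299.6,82]]))
E
```

```text
clock: 3.75
eef_pos: [532.5, 174.0, 246.5]
tcp_rot: [3.141, 0.002, -3.003]
contact_force: [0.7, 1.2, -0.6]
opening: 0.003
grasp_force: 0.0
clock: 4.95
eef_pos: [499.8, -311.2, 244.9]
tcp_rot: [-3.141, 0.001, -3.003]
contact_force: [0.4, -0.6, 0.4]
opening: 0.499
grasp_force: 0.0
clock: 5.15
eef_pos: [499.8, -310.1, 244.2]
tcp_rot: [-3.141, 0.001, -3.004]
contact_force: [-0.1, 1.1, 0.4]
opening: 0.498
grasp_force: 0.0
[ 499.78062546 -310.08131111  244.17504902] [-3.14140851e+00  6.20241221e-04 -3.00426171e+00] 0.49764577555685185 [-5.57998355e-01  3.07794397e-01  1.72699810e+00  2.86302696e-04
  1.10620595e+00 -2.26625377e+00] [-0.05339019  1.12701797  0.42789037]
[[274.64334481 197.47268116]
 [274.27326744 269.604973  ]]
```

View pics/w2.png

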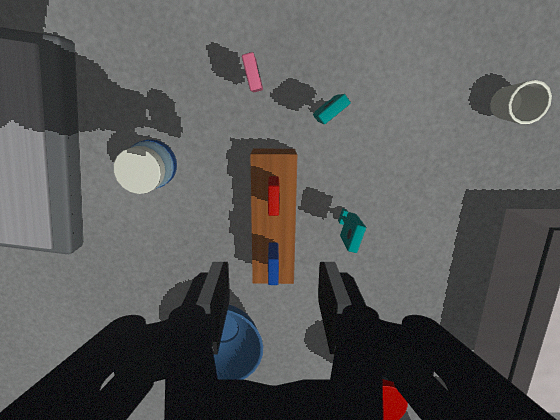

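The wrist view shows the red head at (274,196) and the blue head at (273,264), both lined up with the jaws. Predictions agree to about 1 px. I'll refine with the mask.

```bash
python3 - <<'E'
from h import *
s=r.sense();C=cam("wrist",s)
im=cv2.imread("pics/w2.png")[140:300,240:300]
b,g,rr=[im[:,:,i].astype(int) for i in range(3)]
for n,m in(("red",(rr>90)&(g<45)&(b<60)),("blue",(b>90)&(rr<60))):
    ys,xs=np.nonzero(m);print(n,m.sum(),xs.min()+240,xs.max()+240,ys.min()+140,ys.max()+140)
    for y in range(ys.min(),ys.max()+1,6): q=xs[ys==y]; print(y+140,q.min()+240,q.max()+240)
    print(cv2.minAreaRect(np.c_[xs,ys].astype(np.float32)))
M=Ro.from_euler('xyz',s['tcp_rot']).as_matrix()
for n,c in(("red",(499.2,-309,66)),("blue",(568.7,-299.6,66))):
  X=[np.array(c)+M@np.array([i*14,j*5,k]) for i in(-1,1) for j in(-1,1) for k in(-16,24)];print(n,proj(C,X).round(1).tolist())
k=ray(C,[(274,200)],82);print(k)
E
```

```text
red 339 268 279 176 215
176 276 276Traceback (most recent call last):
  File "<stdin>", line 7, in <module>
    return umr_minimum(a, axis, None, out, keepdims, initial, where)
ValueError: zero-size array to reduction operation minimum which has no identity
```

```bash
python3 - <<'E'
from h import *
s=r.sense();C=cam("wrist",s)
im=cv2.imread("pics/w2.png")[140:300,240:300].astype(int)
b,g,rr=im[:,:,0],im[:,:,1],im[:,:,2]
for n,m in(("red",(rr>100)&(g<60)&(b<60)),("blue",(b>100)&(rr<80))):
    ys,xs=np.nonzero(m);print(n,m.sum(),xs.min()+240,xs.max()+240,ys.min()+140,ys.max()+140)
    for y in range(ys.min()+1,ys.max()+1,5):
        q=xs[ys==y]
        if len(q): print(y+140,q.min()+240,q.max()+240,rr[y,q].mean().round(),b[y,q].mean().round())
for z,uv in((82,(274,216)),(82,(274,198.5)),(42,(274,175))):print(ray(C,[uv],z))
for n,uv in(("stand",[(250.5,155),(297,155),(295,284),(252.5,284)]),): X=ray(C,uv,42)[:,:2];print(X,X.mean(0))
M=Ro.from_euler('xyz',s['tcp_rot']).as_matrix()
for n,c in(("red",(499.2,-309,58)),("blue",(568.7,-299.6,58))):
  X=[np.array(c)+M@np.array([i*14,j*5,k]) for i in(-1,1) for j in(-1,1) for k in(-24,16)];print(n,proj(C,X).round(1).tolist())
E
```

```text
red 329 268 279 183 215
189 268 279 156.0 18.0
194 268 278 160.0 20.0
199 268 278 159.0 19.0
204 269 279 161.0 17.0
209 269 279 161.0 19.0
214 268 278 170.0 20.0
blue 254 269 278 259 284
260 269 278 28.0 139.0
265 269 278 28.0 136.0
270 269 278 27.0 137.0
275 269 278 32.0 138.0
280 269 277 24.0 141.0
[[ 516.20072736 -306.22909718   82.        ]]
[[ 500.233883   -308.48322948   82.        ]]
[[ 487.8479461  -310.14414611   42.        ]]
[[ 471.73389585 -335.13329338]
 [ 465.54101233 -291.06134139]
 [ 603.79299157 -270.7205955 ]
 [ 610.21487111 -316.47157565]] [ 537.82069272 -303.34670148]
red [[267.9, 212.5], [268.5, 200.1], [279.2, 212.5], [278.5, 200.1], [267.8, 181.5], [268.4, 172.4], [279.4, 181.6], [278.7, 172.4]]
blue [[267.9, 282.7], [268.5, 263.4], [278.4, 282.7], [277.9, 263.4], [267.8, 255.9], [268.4, 239.1], [278.6, 255.9], [278.0, 239.1]]
```

```bash

python3 -m jog '[[[0,0,0],[-0.0016,0.0013,0.035],0],[[0,0,0],[0,0,0.035],0],[[0,0,0],[0,0,0.035],0],[[0,0,0],[0,0,0.035],0],[[0,0,0],[0,0,0.015],0],[[0,0,0],[0,0,0.01],0],[[0,0,0],[0,0,0.003],0],[[0,0,0],[0,0,0],0],[[0,0,0],[0,0,0],0]]'
python3 - <<'E'
from h import *
s=r.sense();print(s['eef_pos'],s['tcp_rot'],s['opening'],s['contact_force'])
cv2.imwrite("pics/w3.png",r.grab_frame("wrist")[:,:,::-1])
E
```

```text
clock: 6.1
eef_pos: [502.2, -308.3, 76.6]
tcp_rot: [-3.14, 0.002, -3.001]
contact_force: [-1.1, -0.6, 0.3]
opening: 0.502
grasp_force: 0.0
[ 502.18000496 -308.29032373   76.64126194] [-3.14024621e+00  1.64080284e-03 -3.00138561e+00] 0.5015320307615956 [-1.10758023 -0.62317271  0.32630559]
```

View pics/w3.png

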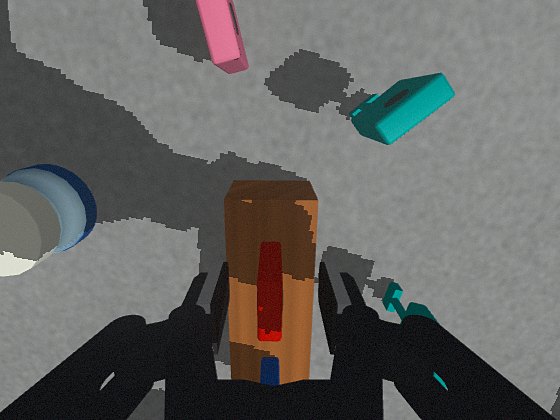

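```bash
python3 - <<'E'
from h import *
s=r.sense();C=cam("wrist",s)
im=cv2.imread("pics/w3.png").astype(int)
m=(im[:,:,2]>70)&(im[:,:,1]<45)&(im[:,:,0]<45);m[:,:240]=0;m[:,300:]=0;m[:220]=0;m[360:]=0
ys,xs=np.nonzero(m);print(ys.min(),ys.max())
for y in range(ys.min(),ys.max()+1,6): q=xs[ys==y]; print(y,q.min(),q.max(),im[y,q,2].mean().round())
M=Ro.from_euler('xyz',s['tcp_rot']).as_matrix()
for z,n in((82,'top'),(42,'bottom')):
  c=s['eef_pos'].copy();c[2]=z
  print(n,proj(C,[c+M@np.array([i*14,j*5,0]) for i in(-1,1) for j in(-1,1)]).round(1).tolist())
E
```

```text
220 359
220 244 285 74.0
226 278 295 72.0
232 241 286 74.0
238 248 295 73.0
244 247 296 81.0
250 244 292 81.0
256 245 297 82.0
262 248 295 82.0
268 254 291 83.0
274 245 298 82.0
280 256 282 85.0
286 257 282 92.0
292 258 282 91.0
298 258 282 92.0
304 258 281 92.0
310 257 282 101.0
316 258 281 92.0
322 258 281 92.0
328 258 281 100.0
334 258 281 178.0
340 259 279 172.0
346 241 250 75.0
352 244 265 74.0
358 255 255 71.0
top [[261.0, 342.7], [285.6, 342.7], [260.2, 281.7], [286.5, 281.7]]
bottom [[263.8, 290.1], [283.0, 290.1], [263.3, 240.4], [283.5, 240.4]]
```

```bash

python3 -m jog '[[[0,0,0],[0.0005,-0.0013,0],0],[[0,0,0],[0,0,0],-1],[[0,0,0],[0,0,0],-1],[[0,0,0],[0,0,0],-1],[[0,0,0],[0,0,0],-1],[[0,0,0],[0,0,0],-1]]' 70
python3 -m jog '[[[0,0,0],[0,0,-0.003],-1],[[0,0,0],[0,0,-0.01],-1],[[0,0,0],[0,0,-0.03],-1],[[0,0,0],[0,0,-0.05],-1],[[0,0,0],[0,0,-0.05],-1],[[0,0,0],[0,0,-0.02],-1]]'
```

```text
clock: 6.75
eef_pos: [501.1, -309.4, 75.6]
tcp_rot: [-3.141, 0.0, -3.001]
contact_force: [-1.6, 0.0, 5.9]
opening: 0.107
grasp_force: 68.2
clock: 7.35
eef_pos: [502.7, -310.1, 243.9]
tcp_rot: [-3.138, 0.005, -3.001]
contact_force: [0.8, -0.1, -0.7]
opening: 0.107
grasp_force: 69.6
```

```bash

python3 -m jog '[[[0,0,0],[-0.0099,0.0336,0],-1],[[0,0,0],[-0.0099,0.0336,0],-1],[[0,0,0],[-0.0099,0.0336,0],-1],[[0,0,0],[-0.0099,0.0336,0],-1],[[0,0,0],[-0.0099,0.0336,0],-1],[[0,0,0],[-0.0099,0.0336,0],-1],[[0,0,0],[-0.0099,0.0336,0],-1],[[0,0,0],[-0.0099,0.0336,0],-1],[[0,0,0],[-0.0099,0.0336,0],-1],[[0,0,0],[-0.0099,0.0336,0],-1]]'
python3 -m jog '[[[0,0,0],[0,0,0.025],-1],[[0,0,0],[0,0,0.025],-1],[[0,0,0],[0,0,0],-1],[[0,0,0],[0,0,0],-1],[[0,0,0],[0,0,0],-1]]'
python3 - <<'E'
from h import *
s=r.sense();print(s['eef_pos'],s['tcp_rot'],s['opening'],s['contact_force'],s['qpos'])
im=r.grab_frame("wrist")[:,:,::-1];cv2.imwrite("pics/w4.png",im)
cv2.imwrite("pics/w4c.png",cv2.resize(im[150:350,180:370],None,fx=3,fy=3,interpolation=2))
C=cam("wrist",s);print(proj(C,[[553.7,36.5,98]]))
E
```

```text
clock: 8.35
eef_pos: [552.0, 38.8, 238.9]
tcp_rot: [3.141, 0.0, -3.001]
contact_force: [0.5, -0.1, -0.3]
opening: 0.105
grasp_force: 69.6
clock: 8.85
eef_pos: [552.9, 37.1, 189.7]
tcp_rot: [-3.142, 0.002, -3.002]
contact_force: [-0.2, -0.2, 0.0]
opening: 0.103
grasp_force: 69.7
[552.8610657   37.14007343 189.73129183] [-3.14151039e+00  1.75328318e-03 -3.00179835e+00] 0.10340553061911328 [-0.18789482 -0.22435263  0.00427429] [ 6.43413635e-02  3.17922353e-01  1.84971788e+00  6.06837500e-05
  9.72197922e-01 -1.64628335e+00]
[[272.19138923 227.23850168]]
```

View pics/w4c.png

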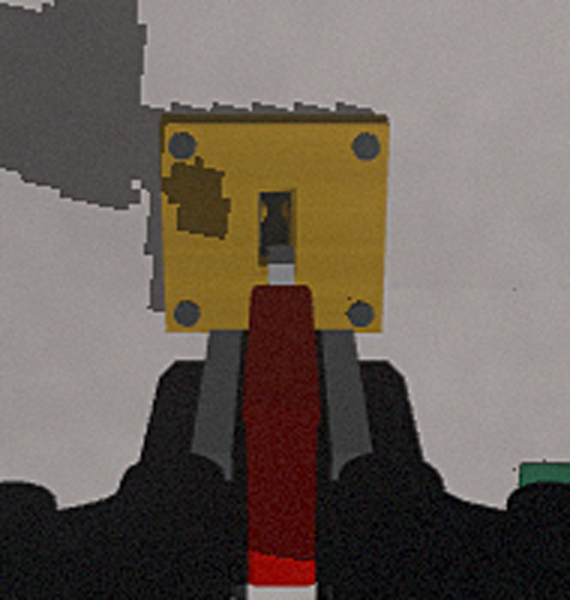

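The crop shows the key hanging over the plate: slot about cols 259–295 and rows 190–266, bit end about (281,245), head underside at row 285. Now measuring both in tool coordinates.

```bash
python3 - <<'E'
from h import *
from scipy.optimize import least_squares
s=r.sense();K,R,t=cam("wrist",s);M=Ro.from_euler('xyz',s['tcp_rot']).as_matrix();C=(K,R,t)
def pt(P): return proj(C,s['eef_pos']+np.atleast_2d(P)@M.T)
zt=s['eef_pos'][2]-98
im=cv2.imread("pics/w4.png");g=im[:,:,2].astype(int)
off=np.array([180,150])
def cr(p):return (np.array(p)+.5)/3+off-.5
# plate: corners + screws (crop px)
co=cr([(162.5,122),(388,122),(383,331),(166.5,331)])
f=lambda p:(pt([[p[0]+a*np.cos(p[2])-b*np.sin(p[2]),p[1]+a*np.sin(p[2])+b*np.cos(p[2]),p[3]] for a,b in((25,-25),(25,25),(-25,25),(-25,-25))])-co).ravel()
q=least_squares(f,[0,0,0,zt]);print("plate tool xy yaw z",q.x,q.cost,zt)
f2=lambda p:f([*p,zt]);q=least_squares(f2,[0,0,0]);print(q.x,q.cost)
print("slot pix of that",(pt([[q.x[0]+a,q.x[1]+b,zt] for a in(9,-9) for b in(-3.5,3.5)])-off+.5)*3-.5)
# key nominal at tool (0,0)
zk=75.6-8
print("bit end near edge",(pt([[8,-2.5,zk],[8,2.5,zk]])-off+.5)*3-.5)
print("bit top near",(pt([[8,-2.5,zk-12],[8,2.5,zk-12]])-off+.5)*3-.5)
print("head bottom near",(pt([[14,-5,zk-34],[14,5,zk-34]])-off+.5)*3-.5)
print("head top far", (pt([[14,-5,zk-74],[14,5,zk-74],[-14,-5,zk-74],[-14,5,zk-74]])-off+.5)*3-.5)
print(g[196:250:3,262:284])
E
```

```text
plate tool xy yaw z [-6.49014472e-01 -1.32587829e+00  1.38017061e-03  9.36153182e+01] 0.6589221407712803 91.80625973018925
[-0.00894328 -1.31520547  0.00138003] 1.0408029056553931
slot pix of that [[259.13796357 192.01830659]
 [290.81514216 192.04117492]
 [259.60956036 267.42891911]
 [290.50766453 267.4499671 ]]
bit end near edge [[268.32934201 235.23599363]
 [293.55445101 235.25361564]]
bit top near [[267.56708261 258.11822862]
 [294.33692243 258.13659905]]
head bottom near [[250.50694665 274.84009343]
 [311.50088902 274.88139867]]
head top far [[241.33468097 400.06575215]
 [320.8104105  400.11420015]
 [243.71779187 584.26136105]
 [318.07172115 584.29929315]]
[[142 133 136 141 138 137 142 140 138 141 141 142 140 142 142 143 138 145
  139 139 143 143]
 [134 140 141 136 139 140 140 141 143 138 139 140 141 136 137 137 142 137
  140 141 141 142]
 [135 135 137 137 133 138 139 135 135 141 139 133 136 133 138 143 133 136
  137 136 139 135]
 [136 132 138 135 136 133 136 139 133 134 130 136 134 138 135 138 133 133
  136 132 140 134]
 [129 126 131 133 131 134 130 130 136 134 130 134 138 132 1
[... 543 characters left out ...]
2  42  36  34  62  92  99 143
  136 134 137 134]
 [128 130 135 142  82  32  30  43  39  41  40  38  37  39  59  86  92 140
  133 131 131 134]
 [136 138 134 138  68  28  43  60  68  68  63  63  70  66  61  64 111 140
  137 133 137 137]
 [128 132 133 135  66  56  54  67  62  68  61  62  60  66  62  64  94 138
  135 139 132 137]
 [134 135 132 135  91  73  70 120 135 136 135 134 134 132 133 129 112 138
  133 133 136 133]
 [131 134 128 125 126 121 120 123 125 124 126 124 130 121 124 122 117 135
  132 134 133 136]
 [140 142 146 146 149 149 142 107 135 136 132 133 133 133 134 135 148 150
  149 149 146 139]
 [138 117  60  65  74  75  65  70  64  73  64  70  72  69  72  67  69  66
   68  69  67  74]]
```

```bash

python3 -m jog '[[[0,0,0],[0.0006,-0.0009,0.01],-1],[[0,0,0],[0,0,0.01],-1],[[0,0,0],[0,0,0],-1],[[0,0,0],[0,0,0],-1],[[0,0,0],[0,0,0],-1]]'
python3 - <<'E'
from h import *
s=r.sense();print(s['eef_pos'],s['tcp_rot'],s['contact_force'])
im=r.grab_frame("wrist")[:,:,::-1];cv2.imwrite("pics/w5.png",im)
cv2.imwrite("pics/w5c.png",cv2.resize(im[190:310,220:330],None,fx=5,fy=5,interpolation=2))
K,R,t=cam("wrist",s);M=Ro.from_euler('xyz',s['tcp_rot']).as_matrix()
def pt(P): return (proj((K,R,t),s['eef_pos']+np.atleast_2d(P)@M.T)-[220,190]+.5)*5-.5
zk=67.6;zt=s['eef_pos'][2]-98
print("bit end",pt([[8,-2.5,zk],[8,2.5,zk]]),"bit top",pt([[8,-2.5,zk-12],[8,2.5,zk-12]]),"shank top",pt([[2.5,0,zk-34]]),"head",pt([[14,-5,zk-34],[14,5,zk-34]]))
print("slot",pt([[a,b,zt] for a in(9,-9) for b in(-3.5,3.5)]))
print("plate",pt([[a,b,zt] for a in(25,-25) for b in(-25,25)]))
E
```

```text
clock: 9.4
eef_pos: [551.7, 36.3, 168.3]
tcp_rot: [3.142, -0.0, -3.001]
contact_force: [0.0, 0.5, -0.7]
opening: 0.107
grasp_force: 69.7
[551.7467628   36.32684875 168.31275169] [ 3.14157011e+00 -8.92950105e-07 -3.00144251e+00] [ 0.03983342  0.45162039 -0.71789197]
bit end [[247.5547941  192.38616776]
 [289.59627298 192.41557207]] bit top [[246.28461081 230.52243641]
 [290.90059438 230.55309119]] shank top [[268.58504309 364.08986435]] head [[217.85197755 258.39079726]
 [319.507468   258.45972613]]
slot [[239.48364304 176.57004065]
 [297.67352021 176.61103682]
 [240.15158152 313.23022463]
 [296.76804786 313.26761055]]
plate [[ 55.59065037  48.41934534]
 [481.7602303   48.73723206]
 [ 70.8913129  428.54142824]
 [465.80298608 428.78746522]]
```

View pics/w5c.png

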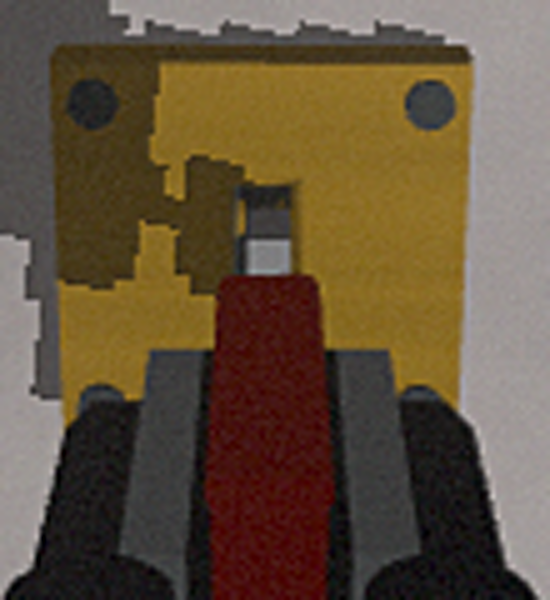

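The crop shows the bit sitting over the slot. The bit spans cols 246–292 and its end is at row 205. The slot spans cols 236–299 and its near edge is at row 183. They are centred to within about 0.5 mm, so I start the insertion.

```bash

python3 -m jog '[[[0,0,0],[0,0,0.002],-1],[[0,0,0],[0,0,0.002],-1],[[0,0,0],[0,0,0.002],-1],[[0,0,0],[0,0,0.001],-1],[[0,0,0],[0,0,0],-1]]'
```

```text
clock: 9.95
eef_pos: [551.5, 36.3, 161.1]
tcp_rot: [3.142, -0.0, -3.001]
contact_force: [-0.0, 0.2, -0.4]
opening: 0.103
grasp_force: 69.7
```

```bash

python3 -m jog '[[[0,0,0],[0,0,0.002],-1],[[0,0,0],[0,0,0.002],-1],[[0,0,0],[0,0,0.001],-1],[[0,0,0],[0,0,0],-1]]'
python3 -m jog '[[[0,0,0],[0,0,0.002],-1],[[0,0,0],[0,0,0.001],-1],[[0,0,0],[0,0,0],-1]]'
```

```text
clock: 10.35
eef_pos: [551.5, 36.3, 156.1]
tcp_rot: [3.142, -0.0, -3.001]
contact_force: [-0.2, 1.2, 0.3]
opening: 0.107
grasp_force: 69.7
clock: 10.65
eef_pos: [551.7, 36.1, 153.2]
tcp_rot: [-3.141, 0.0, -3.001]
contact_force: [1.0, -1.4, -1.9]
opening: 0.105
grasp_force: 69.5
```

```bash

python3 -m jog '[[[0,0,0],[0,0.0003,0.001],-1],[[0,0,0],[0,-0.0006,0.001],-1],[[0,0,0],[0,0.0006,0.001],-1],[[0,0,0],[0,-0.0003,0.001],-1],[[0,0,0],[0,0,0],-1]]'
python3 -m jog '[[[0,0,0],[0,0.0003,0.001],-1],[[0,0,0],[0,-0.0006,0.001],-1],[[0,0,0],[0,0.0003,0.001],-1],[[0,0,0],[0,0,0],-1]]'
```

```text
clock: 11.15
eef_pos: [552.2, 36.0, 149.6]
tcp_rot: [-3.141, 0.001, -3.001]
contact_force: [1.8, -4.0, 1.6]
opening: 0.105
grasp_force: 70.0
clock: 11.55
eef_pos: [551.8, 36.2, 146.0]
tcp_rot: [-3.141, 0.0, -3.001]
contact_force: [2.6, -4.6, -1.4]
opening: 0.103
grasp_force: 69.6
```

```bash

python3 -m jog '[[[0,0,0],[0,-0.0003,0.001],-1],[[0,0,0],[0,0,0.001],-1],[[0,0,0],[0,0,0],-1]]'
python3 -m jog '[[[0,0,0],[0,0,0.001],-1],[[0,0,0],[0,0,0.0005],-1],[[0,0,0],[0,0,0],-1]]'
```

```text
clock: 11.85
eef_pos: [551.6, 36.0, 143.9]
tcp_rot: [3.142, -0.0, -3.001]
contact_force: [2.7, -3.8, -4.0]
opening: 0.106
grasp_force: 69.5
clock: 12.15
eef_pos: [551.8, 36.1, 142.9]
tcp_rot: [-3.142, 0.0, -3.001]
contact_force: [2.0, -4.0, 2.5]
opening: 0.104
grasp_force: 70.3
```

```bash

python3 -m jog '[[[0,0,0],[0,0,0.0005],-1],[[0,0,0],[0,0,0.0005],-1],[[0,0,0],[0,0,0],-1]]'
python3 -m jog '[[[0,0,0],[0,0,0.0005],-1],[[0,0,0],[0,0,0],-1],[[0,0,0],[0,0,0],-1]]'
```

```text
clock: 12.45
eef_pos: [552.0, 36.0, 142.7]
tcp_rot: [-3.142, 0.001, -3.001]
contact_force: [-1.2, -3.4, 11.2]
opening: 0.103
grasp_force: 71.8
clock: 12.75
eef_pos: [552.0, 36.1, 142.6]
tcp_rot: [-3.142, 0.001, -3.001]
contact_force: [-2.2, -3.3, 16.0]
opening: 0.105
grasp_force: 72.4
```

The key bottomed on the floor at z ≈ 142.7 (predicted 143.1), so it is fully home. Turning clockwise now.

```bash

python3 -m jog '[[[0,0,0.1],[0,0,0],-1],[[0,0,0.1],[0,0,0],-1],[[0,0,0.1],[0,0,0],-1],[[0,0,0.1],[0,0,0],-1],[[0,0,0.1],[0,0,0],-1],[[0,0,0],[0,0,0],-1]]' 90
python3 -c "
from rig import r
s=r.sense();print(s['wrist_torque'],s['qpos'])"
```

```text
clock: 13.35
eef_pos: [552.2, 36.3, 142.6]
tcp_rot: [3.141, 0.001, 2.778]
contact_force: [-1.5, -2.8, 15.0]
opening: 0.102
grasp_force: 89.5
[-0.47547382  0.26145624 -0.02205772] [ 6.26872100e-02  3.79768427e-01  1.88548188e+00  4.51530703e-04
  8.74912486e-01 -1.14513140e+00]
```

```bash

python3 -m jog '[[[0,0,0.1],[0,0,0],-1],[[0,0,0.1],[0,0,0],-1],[[0,0,0.1],[0,0,0],-1],[[0,0,0.1],[0,0,0],-1],[[0,0,0.1],[0,0,0],-1],[[0,0,0.1],[0,0,0],-1],[[0,0,0.1],[0,0,0],-1],[[0,0,0.1],[0,0,0],-1],[[0,0,0.1],[0,0,0],-1],[[0,0,0],[0,0,0],-1]]'
python3 -c "
from rig import r
s=r.sense();print(s['wrist_torque'],s['qpos'])"
python3 -m jog '[[[0,0,0.1],[0,0,0],-1],[[0,0,0.1],[0,0,0],-1],[[0,0,0.05],[0,0,0],-1],[[0,0,0],[0,0,0],-1],[[0,0,0],[0,0,0],-1]]'
python3 - <<'E'
from h import *
s=r.sense();print(s['wrist_torque'],s['qpos'])
im=r.grab_frame("wrist")[:,:,::-1];cv2.imwrite("pics/w6.png",im)
E
```

```text
clock: 14.35
eef_pos: [552.7, 36.4, 142.7]
tcp_rot: [3.139, 0.0, 1.878]
contact_force: [0.6, -1.3, 13.0]
opening: 0.102
grasp_force: 89.2
[-0.3865352  -0.05322452  0.03307236] [ 6.28306271e-02  3.79902561e-01  1.88513367e+00  6.98878109e-04
  8.74053600e-01 -2.45124276e-01]
clock: 14.85
eef_pos: [552.8, 36.4, 142.7]
tcp_rot: [3.139, -0.0, 1.632]
contact_force: [1.0, -1.8, 12.9]
opening: 0.102
grasp_force: 89.2
[-0.38035914 -0.16922074  0.1134134 ] [6.27865036e-02 3.79958375e-01 1.88504751e+00 6.25246029e-04
 8.73846766e-01 1.52755240e-03]
```

View pics/w6.png

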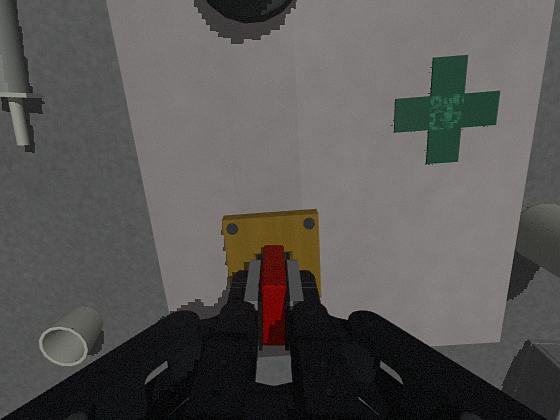

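The picture shows the key seated with its head at (273,290), turned about 90° to the plate. The torque is rising, so I push slightly further to sit against the stop.

```bash

python3 -m jog '[[[0,0,0.04],[0,0,0],-1],[[0,0,0.04],[0,0,0],-1],[[0,0,0],[0,0,0],-1]]'
python3 -c "
from rig import r
s=r.sense();print(s['wrist_torque'],s['qpos'][5])"
python3 -m jog '[[[0,0,0.04],[0,0,0],-1],[[0,0,0],[0,0,0],-1],[[0,0,0],[0,0,0],-1]]'
python3 -c "
from rig import r
s=r.sense();print(s['wrist_torque'],s['qpos'][5])"
```

```text
clock: 15.2
eef_pos: [552.7, 36.5, 142.7]
tcp_rot: [3.139, -0.001, 1.551]
contact_force: [0.9, -1.5, 12.4]
opening: 0.102
grasp_force: 89.2
[-0.32038851 -0.06507083  0.2519694 ] 0.08246946637772641
clock: 15.5
eef_pos: [552.7, 36.5, 142.7]
tcp_rot: [3.139, -0.001, 1.512]
contact_force: [0.2, -1.3, 12.8]
opening: 0.101
grasp_force: 89.3
[-0.26405517 -0.11612379  0.43586609] 0.1209600430624686
```

```bash
python3 -c "
from rig import r
print(r.sign_off())"
```

```text
the job is handed in; nothing more can be done
None
```

I pressed the plunger to the bottom and let it up, pushed the red key fully home and turned it to the stop, then handed in at 15.5 s still gripping it; the hand-in gave no verdict.

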